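# Hang the order headset over the rail

## Robot

A 7-joint arm with a two-finger parallel gripper is mounted at the origin on a cart in front of the work surface, level with it; the furniture and walls round the work are solid. World frame = base frame: x ahead of the robot, y to its left, z up, the work surface at z = 0. Lengths are in m, angles in rad, forces in N, time in s.
With the tool pointing down it reaches from about 0.425 to 0.875 m from the base axis. Payload 4.7 kg.
Tool frame: the origin (TCP) lies between the finger pads; the fingertips stand 14 mm ahead of it and the grasp point (between the pads) lies 5 mm behind it; z points along the fingers, y is the line along which they close (so a half turn about z gives the same grasp; the last joint's range is limited). The gripper opens to 87 mm and grips with 3 to 60 N. Pads are 19 mm wide; open, the fingers measure 117 mm over their backs; the gripper's body (75 mm by 190 mm) begins 51 mm behind the grasp point.
Start: joints at [-1.217, 0.321, -0.07, 1.45, 0.023, 1.371, -0.057], TCP at [0.217, 0.613, 0.237] pointing down, gripper open.
Joint ranges: [-2.86, 2.86], [-0.3, 2.09], [-1.38, 1.24], [0.06, 2.45], [-1.56, 4.7], [0.09, 2.05], [-2.69, 2.69]. Speed limits (rad/s): [2.57, 2.57, 3.14, 3.14, 3.14, 3.14, 3.14].

## Interface

Orientations are given as a rotation vector (axis times angle).
In Python, from bench import ctrl gives the robot as it stands.
- The arm moves only by the tool step_arm, never from a script. Its argument "commands" is a list of rows, each an object with "travel": the shift along the tool's x, y, z in m, a list of three; "turn": the turn, a rotation vector about the tool's x, y, z in degrees, a list of three. A call has 1 to 5 rows; each row is the pose to reach, as a shift and turn from the pose commanded when the call began, along the tool's axes at that moment; what a row does not reach only later rows make up. A row lasts 1/10 s, in which the tool goes at most 50 mm and 8.59 degrees, less where a joint would pass 70% of its speed; a pose out of reach is approached as far as the arm can. A call with a gripper value outside its range is refused whole. "gripper" is the opening, from 0 (shut) to 1 (fully open), set as the call begins (left out, the last holds). The fingers move at their own pace and stop on an object; "force" is the grip in N (left out, the last holds). Time passes only in rows, so rows that repeat a pose let the fingers close. It gives the time, the measured TCP pose, the force, the opening and the grip force at its end, in the units of the state.
- ctrl.get_state(): the state, without advancing time (a new reading comes with each control period).
- ctrl.get_image(name): name is "scene" or "top" or "wrist"; returns the picture (480x640x3 uint8, red, green, blue); there is no depth.
- ctrl.camera_model(name): a dict with "fx", "fy", "cx", "cy" (pixels), "k1" (the pictures are not rectified: a ray, as slopes to the right and down, at radius r is drawn at 1 + k1 r^2 times it, then the intrinsics apply), "R" (3x3) and "t" (3): a world point X has camera coordinates R X + t; the wrist camera has in their place "T_tool_cam" (4x4, takes a point from camera to tool coordinates, whose origin is the TCP and whose axes are the flange's). Camera axes: x right, y down, z forward; pixel columns grow to the right and rows downward; lengths in m; the calibration is good to about 2 mm. A picture is of the moment at which its call begins: read the wrist's pose just before it. camera_model takes no time and is no camera call.
- ctrl.close_job(): hands the job in; it is judged then, once.
The state is a dict: "time": time; "joint_positions": joint angles; "qd": joint speeds; "joint_torque": joint torques, N m; "position": TCP position; "tool_rot": TCP orientation; "ft_force": force on the tool from outside, world axes, zero at the start; "torque": the same for the moment, N m; "grip_width": opening from 0.0 (shut) to 1.0 (fully open); "grip_force": force on a finger pad.
Only numpy, scipy, OpenCV 4.12 (cv2) and the standard library are available. Lean on these libraries where they do the work, as an engineer would, in place of code of your own. Each camera call takes 0.05 s, during which the arm holds its last target. There are 200 camera calls.

## Task

Pick up the order-taker's headset, the one with the microphone arm, and hang it by its head pad over the middle of the steel bar, square to it and level, one ear cup on either side. Lower it on gently rather than dropping it, let go, and leave the plain headphones, the can and the salt shaker where they stand.

Things in the scene. Friction and masses are not known exactly. Their poses are not given: they have to be found in the camera images.
- headset_center (a point): Centre of the black headset with microphone arm (loose, 140 g, rigid): 172 mm wide (y, ear cup to ear cup), 56 mm deep (x), 155 mm tall, standing on its ear cups; the point is 77.5 mm above its underside. z up, x across the band. Ear cups' inner faces at y = -53 and +53 mm, tops 19.5 mm below the point. The microphone arm runs from the +y cup 102 mm towards -x, low down.
- headset_crown (a point): Middle of the crown of the headset's outer band, 74.5 mm above its centre: flat, 56 mm long (y), 20 mm wide (x), 6 mm thick; the place to pinch, from above, across the 20 mm.
- headset_pad (a point): Middle of the underside of the headset's rigid, arched head pad (26 mm wide along x, 6 mm thick), 42 mm below the crown point, with a 33 mm open gap between pad and crown. This underside rests on the bar when the headset hangs.
- rail_top (a point): Middle of the top line of a level, straight steel bar, 16 mm thick, 220 mm long, 140 mm above the worktop; fixed, on two 12 mm posts 85 mm either side of the middle, over a base plate 90 x 220 x 12 mm. y runs along the bar, z up; the headset may face either way along it. Nothing stands above the bar.
- headphones_center (a point): Bystander: centre of the plain black headphones without microphone (loose, 172 x 70 x 155 mm): single band without a head pad below it, standing upright on the ear cups; the point is 77.5 mm above the underside; axes as for the headset.
- can_center (a point): Bystander: centre of a drinks can standing upright (loose, 53 mm across, 134 mm tall).
- shaker_center (a point): Bystander: centre of a white salt shaker standing upright (loose, 40 mm across, 81 mm tall).

How it is judged:
By the outcome, as a careful person would: the job done as asked, in the order asked, and still so for the second after the job is handed in, with the robot touching nothing.
It also fails if it takes over 38 s, if anything falls off the work surface, if the arm or the gripper's body presses on something with over 40 N, if the wrist force passes 120 N, or if a joint passes its speed limit or range.

## Working session

There is one attempt and no reset: what is moved stays moved. The work goes in short steps, Python scripts to look and compute and a tool call to move; the robot and the scene stay as the last step left them, time stands still between calls to the robot, and variables do not carry over. Pictures are saved under pics/ and viewed, at most 10 in all, crops included, and the job is handed in when it is done.

Besides the shell and the picture viewer there is one more tool, called after "Request:" in YAML: its name, and indented under it one key for each argument. step_arm: Moves the arm, as the interface text tells. Its arguments: {"type":"object","properties":{"commands":{"type":"array"},"gripper":{"type":"number"},"force":{"type":"number"}},"required":["commands"]}

```bash
mkdir -p pics; ls; python3 - <<'E'
from bench import ctrl
import cv2, numpy as np
s=ctrl.get_state(); print(s)
for n in("scene","top","wrist"):
    m=ctrl.camera_model(n); print(n,m)
    cv2.imwrite(f"pics/{n}0.png",ctrl.get_image(n)[:,:,::-1])
E
```

```text
pics
{'time': 0.0, 'joint_positions': array([-1.21688301,  0.32183779, -0.07008502,  1.45168573,  0.02257712,
        1.37078101, -0.05692272]), 'qd': array([ 1.82310340e-04,  7.38542485e-04,  4.00446842e-04,  1.22993163e-03,
        2.86691013e-04, -1.42336689e-03,  4.53478390e-05]), 'joint_torque': array([ 4.68200471e-05, -4.91305089e+01, -4.04218035e-01, -3.12515795e+01,
       -6.38970640e-02,  4.40039474e-02,  1.76147032e-04]), 'position': array([0.21651437, 0.6123197 , 0.23544648]), 'tool_rot': array([-5.31164489e-01, -3.09610785e+00,  2.99792911e-03]), 'ft_force': array([-0.09772116, -0.64693024,  0.70556643]), 'torque': array([-0.036351  , -0.01717032,  0.04488378]), 'grip_force': 0.0, 'grip_width': 0.9992217748835489}
scene {'fx': 484.31238290320414, 'fy': 484.31238290320414, 'cx': 319.36688299579276, 'cy': 229.52121939413524, 'k1': -0.03603451341266624, 'R': array([[ 0.77502304, -0.63185237,  0.01009346],
       [-0.31444269, -0.39944812, -0.86114284],
       [ 0.54814696,  0.66423172, -0.50826285]]), 't': array([-0.44680611,  0.29738306,  0.87077771])}
top {'fx': 530.7729689932554, 'fy': 530.7729689932554, 'cx': 326.20259128010525, 'cy': 247.36459135423604, 'k1': -0.1020357767852672, 'R': array([[ 0.02634291, -0.9996372 , -0.00561468],
       [-0.97822387, -0.02462108, -0.20608703],
       [ 0.20587402,  0.01092135, -0.97851756]]), 't': array([9.78724574e-04, 5.94643470e-01, 1.33355045e+00])}
wrist {'fx': 339.25556596115916, 'fy': 339.25556596115916, 'cx': 325.1193716048605, 'cy': 239.10415525294832, 'k1': -0.06298851939314087, 'T_tool_cam': array([[-5.39552499e-04, -9.67468414e-01, -2.52991257e-01,
         6.83921058e-02],
       [ 9.99999790e-01, -6.12895979e-04,  2.11094704e-04,
        -2.20587321e-04],
       [-3.59284782e-04, -2.52991090e-01,  9.67468542e-01,
        -1.48845491e-01],
       [ 0.00000000e+00,  0.00000000e+00,  0.00000000e+00,
         1.00000000e+00]])}
```

View pics/top0.png

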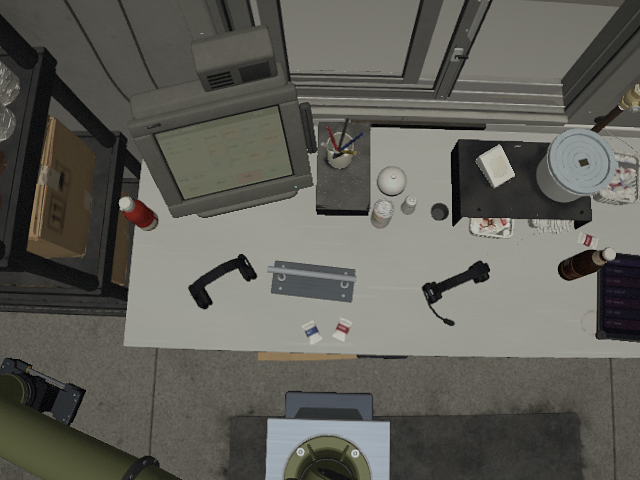

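View pics/scene0.png

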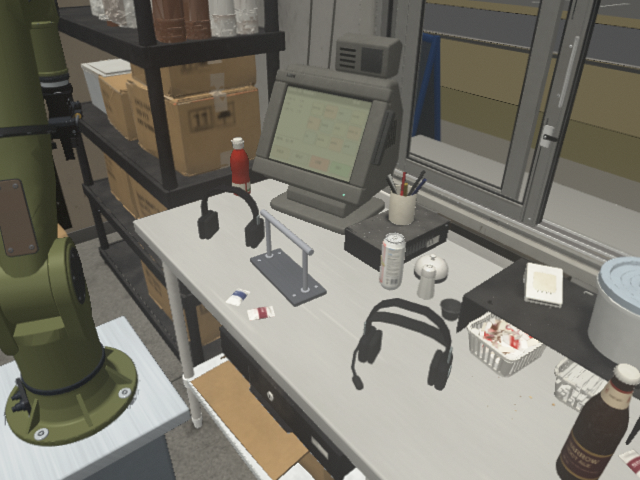

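The top view shows the headset with its cups at about (430,293) and (482,270) and its mic tip at (449,322). The bar runs from (268,268) to (355,277). The scene view shows the headset crown near (412,305) and the bar from (262,213) to (311,250).

```bash
cat > h.py <<'E'
from bench import ctrl
import cv2, numpy as np
from scipy.spatial.transform import Rotation as Ro
def cam(n,s=None):
    m=ctrl.camera_model(n); K=np.array([[m['fx'],0,m['cx']],[0,m['fy'],m['cy']],[0,0,1]]); d=np.array([m['k1'],0,0,0])
    if n=='wrist':
        s=s or ctrl.get_state(); T=np.eye(4); T[:3,:3]=Ro.from_rotvec(s['tool_rot']).as_matrix(); T[:3,3]=s['position']
        W=np.linalg.inv(T@m['T_tool_cam']); return K,d,W[:3,:3],W[:3,3]
    return K,d,np.array(m['R']),np.array(m['t'])
def ray(c,uv):
    K,d,R,t=c; p=cv2.undistortPoints(np.array([[uv]],float),K,d)[0,0]
    return -R.T@t, R.T@np.array([p[0],p[1],1])
def onz(c,uv,z):
    o,v=ray(c,uv); return o+v*(z-o[2])/v[2]
def tri(c1,p1,c2,p2):
    a,u=ray(c1,p1); b,v=ray(c2,p2); k=np.linalg.lstsq(np.c_[u,-v],b-a,rcond=None)[0]
    P,Q=a+u*k[0],b+v*k[1]; return (P+Q)/2, np.linalg.norm(P-Q)
def proj(c,X):
    K,d,R,t=c; return cv2.projectPoints(np.array(X,float).reshape(-1,1,3),cv2.Rodrigues(R)[0],t,K,d)[0][:,0]
E
python3 - <<'E'
from h import *
t=cv2.imread('pics/top0.png'); s=cv2.imread('pics/scene0.png')
a=cv2.resize(t[250:340,400:500],(400,360),interpolation=3); b=cv2.resize(t[250:340,262:362],(400,360),interpolation=3)
cv2.imwrite('pics/c1.png',np.hstack([a,b]))
c=cam('top'); g=cam('scene')
for n,p,z in[('cup+',(430,293),.058),('cup-',(482,270),.058),('crown',(456,281),.152),('barL',(268,268),.14),('barR',(355,277),.14),('can',(382,212),.134),('phones',(222,270),.15)]: 
    print(n,onz(c,p,z).round(3))
print(tri(c,(268,268),g,(262,213)),tri(c,(355,277),g,(311,250)))
E
```

```text
cup+ [ 0.481 -0.257  0.058]
cup- [ 0.545 -0.395  0.058]
crown [ 0.5   -0.303  0.152]
barL [0.522 0.157 0.14 ]
barR [ 0.506 -0.057  0.14 ]
can [ 0.674 -0.123  0.134]
phones [0.513 0.269 0.15 ]
(array([0.52328971, 0.15948682, 0.12801284]), np.float64(0.0026427043145796094)) (array([ 0.50573288, -0.0569824 ,  0.13609191]), np.float64(0.0010401019363116895))
```

View pics/c1.png

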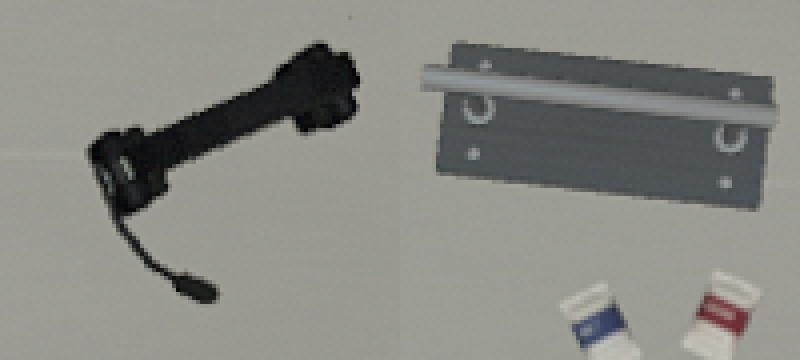

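The crop shows the band running from about (440,287) to (471,272) in the full image, which is a yaw of about 25°. The bar is at about (0.514, 0.050) with a yaw of about −4°. I'll travel above the headset first and then look from close by.

Request:
step_arm:
  commands:
    - {"travel": [-0.048, -0.013, -0.013]}
    - {"travel": [-0.096, -0.026, -0.026]}
    - {"travel": [-0.144, -0.04, -0.039]}
    - {"travel": [-0.192, -0.053, -0.052]}
    - {"travel": [-0.239, -0.066, -0.065]}

```text
$.commands[0]: bad value
```

Request:
step_arm:
  commands:
    - {"travel": [-0.034, -0.035, 0]}
    - {"travel": [-0.067, -0.07, 0]}
    - {"travel": [-0.1, -0.104, 0]}
    - {"travel": [-0.134, -0.139, 0]}
    - {"travel": [-0.168, -0.174, 0]}

```text
$.commands[0]: bad value
```

Request:
step_arm:
  commands:
    - {"travel": [-0.018, -0.046, 0]}
    - {"travel": [-0.037, -0.093, 0]}
    - {"travel": [-0.056, -0.139, 0]}
    - {"travel": [-0.074, -0.186, 0]}
    - {"travel": [-0.093, -0.232, 0]}

```text
$.commands[0]: bad value
```

Rows need both fields.

Request:
step_arm:
  commands:
    - {"travel": [-0.048, -0.013, -0.013], "turn": [0, 0, 0]}
    - {"travel": [-0.096, -0.026, -0.026], "turn": [0, 0, 0]}
    - {"travel": [-0.144, -0.04, -0.039], "turn": [0, 0, 0]}
    - {"travel": [-0.192, -0.053, -0.052], "turn": [0, 0, 0]}
    - {"travel": [-0.239, -0.066, -0.065], "turn": [0, 0, 0]}

```text
time: 0.65
position: [0.4162, 0.473, 0.3003]
tool_rot: [-0.531, -3.096, 0.0]
ft_force: [1.1, 0.7, -0.4]
grip_width: 0.999
grip_force: 0.0
```

Request:
step_arm:
  commands:
    - {"travel": [-0.034, -0.035, 0], "turn": [0, 0, 0]}
    - {"travel": [-0.067, -0.07, 0], "turn": [0, 0, 0]}
    - {"travel": [-0.1, -0.104, 0], "turn": [0, 0, 0]}
    - {"travel": [-0.134, -0.139, 0], "turn": [0, 0, 0]}
    - {"travel": [-0.168, -0.174, 0], "turn": [0, 0, 0]}

```text
time: 1.15
position: [0.5158, 0.2525, 0.2998]
tool_rot: [-0.531, -3.096, -0.0]
ft_force: [0.7, 0.1, 0.5]
grip_width: 0.999
grip_force: 0.0
```

Request:
step_arm:
  commands:
    - {"travel": [-0.018, -0.046, 0], "turn": [0, 0, 0]}
    - {"travel": [-0.037, -0.093, 0], "turn": [0, 0, 0]}
    - {"travel": [-0.056, -0.139, 0], "turn": [0, 0, 0]}
    - {"travel": [-0.074, -0.186, 0], "turn": [0, 0, 0]}
    - {"travel": [-0.093, -0.232, 0], "turn": [0, 0, 0]}

```text
time: 1.65
position: [0.5252, 0.0032, 0.2999]
tool_rot: [0.531, 3.096, 0.001]
ft_force: [1.2, 0.4, 0.9]
grip_width: 0.998
grip_force: 0.0
```

```bash
python3 - <<'E'
from h import *
import pickle
s=ctrl.get_state(); im=ctrl.get_image('wrist'); pickle.dump(s,open('s1.pkl','wb')); cv2.imwrite('pics/w1.png',im[:,:,::-1])
E
```

Request:
step_arm:
  commands:
    - {"travel": [-0.013, -0.042, 0], "turn": [0, 0, 0]}
    - {"travel": [-0.026, -0.084, 0], "turn": [0, 0, 0]}
    - {"travel": [-0.038, -0.127, 0], "turn": [0, 0, 0]}
    - {"travel": [-0.051, -0.169, 0], "turn": [0, 0, 0]}
    - {"travel": [-0.064, -0.211, 0], "turn": [0, 0, 0]}

```text
time: 2.2
position: [0.5154, -0.2164, 0.2999]
tool_rot: [0.531, 3.096, 0.001]
ft_force: [-0.1, -0.1, -0.4]
grip_width: 1.001
grip_force: 0.0
```

Request:
step_arm:
  commands:
    - {"travel": [-0.005, -0.018, 0], "turn": [0, 0, 8.5]}
    - {"travel": [-0.01, -0.037, 0], "turn": [0, 0, 17]}
    - {"travel": [-0.015, -0.055, 0], "turn": [0, 0, 25.5]}
    - {"travel": [-0.02, -0.074, 0], "turn": [0, 0, 34]}
    - {"travel": [-0.025, -0.092, 0], "turn": [0, 0, 42.5]}

```text
time: 2.7
position: [0.5085, -0.3106, 0.2997]
tool_rot: [-1.625, -2.688, -0.0]
ft_force: [-0.6, -0.1, 1.1]
grip_width: 0.999
grip_force: 0.0
```

```bash
python3 - <<'E'
from h import *
import pickle
s=ctrl.get_state(); print(s['qd'].round(2)); im=ctrl.get_image('wrist'); pickle.dump(s,open('s2.pkl','wb')); cv2.imwrite('pics/w2.png',im[:,:,::-1])
E
```

```text
[ 0.18  0.26  0.27 -0.2  -0.22  0.04 -1.03]
```

View pics/w1.png

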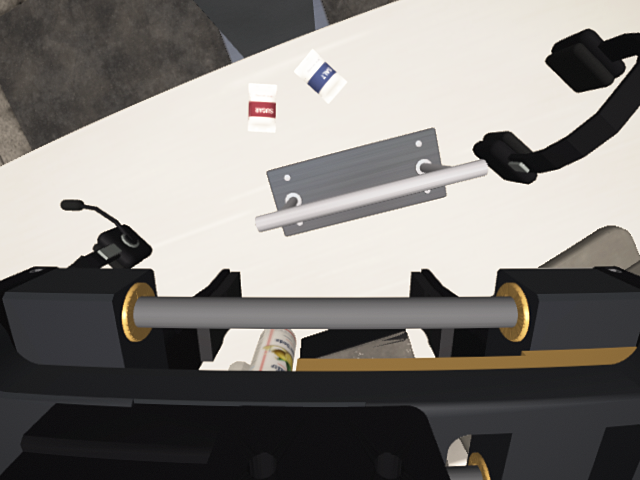

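View pics/w2.png

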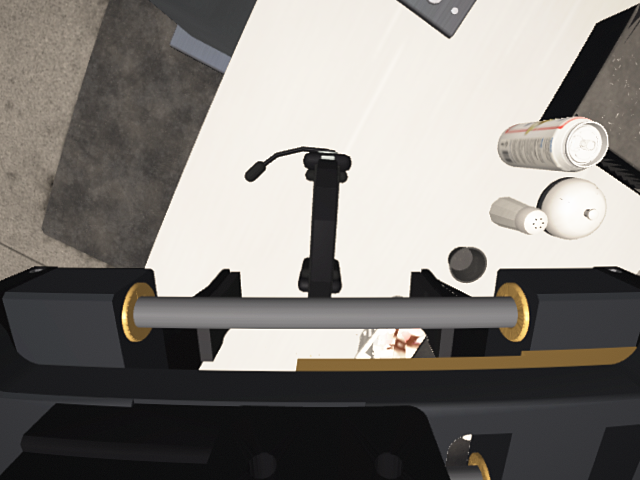

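w1 shows the bar from (258,224) to (487,168). In w2 the headset is between the fingers, with its band near column 320–327, cup+ at rows 150–182, cup− at rows 258–295, and the mic tip at (256,171).

```bash
python3 - <<'E'
from h import *
import pickle
s1=pickle.load(open('s1.pkl','rb'));s2=pickle.load(open('s2.pkl','rb'))
c=cam('wrist',s1)
L,Rr=onz(c,(258.5,221),.14),onz(c,(486,165),.14)
print('bar',L.round(4),Rr.round(4),(L+Rr)/2,np.linalg.norm(L-Rr))
L,Rr=onz(c,(258.5,223.5),.132),onz(c,(486,168),.132)
print('bar mid-axis',(L+Rr)/2,np.linalg.norm(L-Rr),'yaw',np.degrees(np.arctan2(-(Rr-L)[0],(Rr-L)[1])))
c=cam('wrist',s2); print('camc',-c[2].T@c[3], s2['position'])
g=cv2.imread('pics/w2.png',0)
rows={}
for v in range(146,298,4):
    x=np.where(g[v,290:365]<75)[0]+290
    if len(x): rows[v]=(x.min(),x.max()); print(v,x.min(),x.max(),end=' | ')
print()
for v in (196,208,220,232,244,256):
    a,b=rows.get(v,rows[min(rows,key=lambda k:abs(k-v))]); print(v,[onz(c,((a+b)/2,v),z)[:2].round(4) for z in(.11,.155)], np.linalg.norm(onz(c,(a,v),.155)-onz(c,(b+1,v),.155)).round(4))
for v,u in((150,328),(182,328),(258,320),(293,320)): print(v,onz(c,(u,v),.058)[:2].round(4))
# crown by two views top/scene
t=cam('top'); sc=cam('scene')
E
python3 - <<'E'
import cv2,numpy as np
w=cv2.imread('pics/w2.png'); s=cv2.imread('pics/scene0.png')
cv2.imwrite('pics/c2.png',np.hstack([cv2.resize(w[140:305,265:385],(400,550),interpolation=3),cv2.resize(s[285:395,345:460],(400,550),interpolation=3)]))
E
```

```text
bar [ 0.4998 -0.0532  0.14  ] [0.5201 0.1599 0.14  ] [0.50997923 0.05334437 0.14      ] 0.2139893364769884
bar mid-axis [0.51372553 0.05327082 0.132     ] 0.21986181247022193 yaw -5.5585883261032825
camc [ 0.47695064 -0.25001969  0.44853737] [ 0.50854092 -0.31056696  0.29966145]
150 290 333 | 154 306 343 | 158 304 349 | 162 304 350 | 166 305 349 | 170 308 345 | 174 306 346 | 178 307 346 | 182 314 338 | 186 314 338 | 190 314 337 | 194 313 337 | 198 313 337 | 202 313 337 | 206 313 336 | 210 313 336 | 214 312 336 | 218 312 336 | 222 312 335 | 226 312 335 | 230 312 335 | 234 311 335 | 238 311 334 | 242 311 334 | 246 311 334 | 250 310 333 | 254 310 333 | 258 306 333 | 262 303 337 | 266 302 338 | 270 301 338 | 274 300 339 | 278 299 340 | 282 298 340 | 286 299 340 | 290 301 339 | 294 308 330 | 
196 [array([ 0.4972, -0.2888]), array([ 0.4945, -0.2836])] 0.0217
208 [array([ 0.5024, -0.2997]), array([ 0.499 , -0.2931])] 0.021
220 [array([ 0.5077, -0.3109]), array([ 0.5036, -0.3028])] 0.022
232 [array([ 0.513 , -0.3222]), array([ 0.5082, -0.3126])] 0.0213
244 [array([ 0.518, -0.334]), array([ 0.5126, -0.3229])] 0.0215
256 [array([ 0.5231, -0.3461]), array([ 0.517 , -0.3333])] 0.0217
150 [ 0.4794 -0.2475]
182 [ 0.496  -0.2789]
258 [ 0.5298 -0.3639]
293 [ 0.5508 -0.4044]
```

View pics/c2.png

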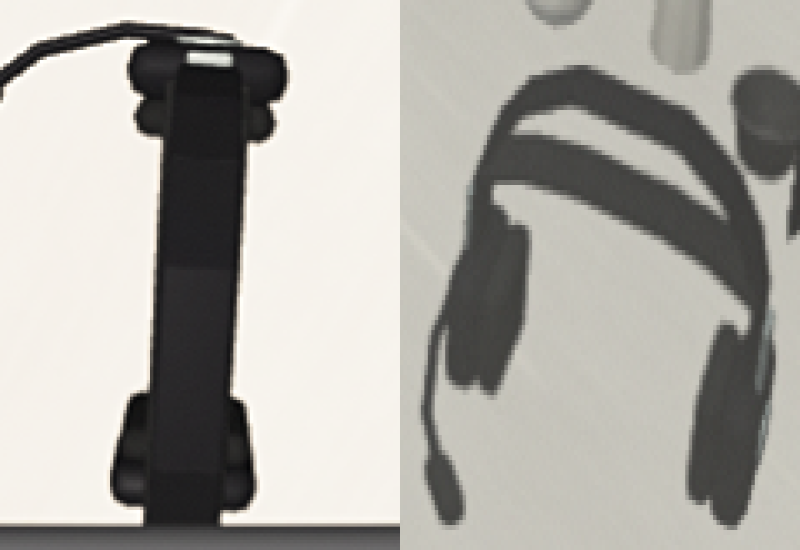

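The crop shows the flat crown as the lighter segment, full-image rows 220.4 to about 281.

```bash
python3 - <<'E'
from h import *
import pickle
s2=pickle.load(open('s2.pkl','rb')); c=cam('wrist',s2)
a=onz(c,(324,220.4),.155);b=onz(c,(320,281),.155); m=(a+b)/2
print(a,b,np.linalg.norm(a-b),m,'yaw',np.degrees(np.arctan2(-(a-b)[0],(a-b)[1])))
s=ctrl.get_state(); R=Ro.from_rotvec(s['tool_rot']).as_matrix(); print(s['position'],R.round(4), 'toolx yaw',np.degrees(np.arctan2(R[1,0],R[0,0])))
print('travel', R.T@(np.r_[m[:2],.147]-s['position']))
E
```

```text
[ 0.50376161 -0.30311927  0.155     ] [ 0.52693341 -0.35542158  0.155     ] 0.057205455642183434 [ 0.51534751 -0.32927043  0.155     ] yaw 23.895055764858853
[ 0.50727323 -0.31424311  0.29967102] [[-4.56e-01  8.90e-01 -8.00e-04]
 [ 8.90e-01  4.56e-01 -2.80e-03]
 [-2.10e-03 -2.00e-03 -1.00e+00]] toolx yaw 117.1272207995926
travel [-0.01673626  0.00063217  0.15270544]
```

Request:
step_arm:
  commands:
    - {"travel": [-0.017, 0.0005, 0.03], "turn": [0, 0, 3]}
    - {"travel": [-0.017, 0.0005, 0.07], "turn": [0, 0, 3]}
    - {"travel": [-0.017, 0.0005, 0.11], "turn": [0, 0, 3]}
    - {"travel": [-0.017, 0.0005, 0.14], "turn": [0, 0, 3]}
    - {"travel": [-0.017, 0.0005, 0.153], "turn": [0, 0, 3]}

```text
time: 3.25
position: [0.5157, -0.3228, 0.1434]
tool_rot: [-1.681, -2.647, 0.0]
ft_force: [0.8, 0.7, 0.5]
grip_width: 1.001
grip_force: 0.0
```

Request:
step_arm:
  commands:
    - {"travel": [0, 0, 0], "turn": [0, 0, 0]}
    - {"travel": [0, 0, 0], "turn": [0, 0, 0]}
    - {"travel": [0, 0, 0], "turn": [0, 0, 0]}
    - {"travel": [0, 0, 0], "turn": [0, 0, 0]}
    - {"travel": [0, 0, 0], "turn": [0, 0, 0]}
  gripper: 0.0
  force: 20

```text
time: 3.75
position: [0.5176, -0.3252, 0.1481]
tool_rot: [1.686, 2.649, 0.001]
ft_force: [0.5, 1.3, -1.1]
grip_width: 0.63
grip_force: 0.0
```

Request:
step_arm:
  commands:
    - {"travel": [0, 0, 0], "turn": [0, 0, 0]}
    - {"travel": [0, 0, 0], "turn": [0, 0, 0]}
    - {"travel": [0, 0, 0], "turn": [0, 0, 0]}
    - {"travel": [0, 0, 0], "turn": [0, 0, 0]}

```text
time: 4.15
position: [0.517, -0.3249, 0.1469]
tool_rot: [-1.687, -2.65, 0.0]
ft_force: [-0.1, 0.1, 0.1]
grip_width: 0.263
grip_force: 0.1
```

Request:
step_arm:
  commands:
    - {"travel": [0, 0, 0], "turn": [0, 0, 0]}
    - {"travel": [0, 0, 0], "turn": [0, 0, 0]}
    - {"travel": [0, 0, 0], "turn": [0, 0, 0]}
    - {"travel": [0, 0, 0], "turn": [0, 0, 0]}

```text
time: 4.55
position: [0.5171, -0.3249, 0.1469]
tool_rot: [-1.687, -2.65, -0.0]
ft_force: [-0.2, -0.7, 0.1]
grip_width: 0.23
grip_force: 20.0
```

Request:
step_arm:
  commands:
    - {"travel": [0, 0, -0.005], "turn": [0, 0, 0]}
    - {"travel": [0, 0, -0.015], "turn": [0, 0, 0]}
    - {"travel": [0, 0, -0.03], "turn": [0, 0, 0]}
    - {"travel": [0, 0, -0.05], "turn": [0, 0, 0]}
    - {"travel": [0, 0, -0.08], "turn": [0, 0, 0]}

```text
time: 5.05
position: [0.5166, -0.3244, 0.2277]
tool_rot: [-1.686, -2.649, 0.0]
ft_force: [0.8, -0.4, -1.3]
grip_width: 0.225
grip_force: 19.9
```

Request:
step_arm:
  commands:
    - {"travel": [0, 0, -0.03], "turn": [0, 0, 0]}
    - {"travel": [0, 0, -0.06], "turn": [0, 0, 0]}
    - {"travel": [0, 0, -0.09], "turn": [0, 0, 0]}
    - {"travel": [0, 0, -0.115], "turn": [0, 0, 0]}

```text
time: 5.45
position: [0.5171, -0.3253, 0.3454]
tool_rot: [1.686, 2.647, 0.001]
ft_force: [-0.5, -0.6, -1.4]
grip_width: 0.225
grip_force: 19.9
```

Request:
step_arm:
  commands:
    - {"travel": [0.034, 0.015, 0], "turn": [0, 0, -8.5]}
    - {"travel": [0.069, 0.031, 0], "turn": [0, 0, -17]}
    - {"travel": [0.103, 0.046, 0], "turn": [0, 0, -25.5]}
    - {"travel": [0.138, 0.062, 0], "turn": [0, 0, -34]}
    - {"travel": [0.172, 0.077, 0], "turn": [0, 0, -42.5]}

```text
time: 5.95
position: [0.5138, -0.1352, 0.3436]
tool_rot: [0.603, 3.081, 0.001]
ft_force: [-0.2, 0.8, -1.2]
grip_width: 0.228
grip_force: 19.9
```

Request:
step_arm:
  commands:
    - {"travel": [0.017, 0.04, 0], "turn": [0, 0, -4]}
    - {"travel": [0.034, 0.08, 0], "turn": [0, 0, -8]}
    - {"travel": [0.051, 0.12, 0], "turn": [0, 0, -12]}
    - {"travel": [0.066, 0.153, 0], "turn": [0, 0, -15]}
    - {"travel": [0.075, 0.172, 0], "turn": [0, 0, -17.4]}

```text
time: 6.45
position: [0.5102, 0.0546, 0.3432]
tool_rot: [0.129, 3.138, 0.002]
ft_force: [0.4, -0.4, -1.1]
grip_width: 0.227
grip_force: 19.9
```

Request:
step_arm:
  commands:
    - {"travel": [0, 0, 0], "turn": [0, 0, 0]}
    - {"travel": [0, 0, 0], "turn": [0, 0, 0]}
    - {"travel": [0, 0, 0], "turn": [0, 0, 0]}

```text
time: 6.75
position: [0.5108, 0.0487, 0.3424]
tool_rot: [0.145, 3.137, -0.001]
ft_force: [0.3, -0.2, -0.7]
grip_width: 0.227
grip_force: 19.9
```

```bash
python3 - <<'E'
from h import *
import pickle
s=ctrl.get_state(); pickle.dump(s,open('s3.pkl','wb')); R=Ro.from_rotvec(s['tool_rot']).as_matrix()
print(s['position'],R.round(4).tolist(),'toolx yaw',np.degrees(np.arctan2(R[1,0],R[0,0])))
W=ctrl.get_image('wrist')[:,:,::-1];T=ctrl.get_image('top')[:,:,::-1];S=ctrl.get_image('scene')[:,:,::-1]
for n,i in(('w3',W),('t3',T),('sc3',S)): cv2.imwrite(f'pics/{n}.png',i)
cv2.imwrite('pics/c3.png',np.hstack([cv2.resize(W,(400,300)),cv2.resize(S[120:330,180:460],(400,300))]))
# plate
def plate(img,c,box):
    x0,y0,x1,y1=box; hsv=cv2.cvtColor(img,cv2.COLOR_BGR2GRAY)[y0:y1,x0:x1]
    m=((hsv>60)&(hsv<115)).astype(np.uint8)
    m=cv2.morphologyEx(m,cv2.MORPH_CLOSE,np.ones((9,9))); 
    k=max(cv2.findContours(m,0,1)[0],key=cv2.contourArea)[:,0]
    P=np.array([onz(c,p+np.array([x0,y0]),.012)[:2] for p in k],np.float32)*1000
    return cv2.minAreaRect(P)
print('top0',plate(cv2.imread('pics/top0.png'),cam('top'),(255,250,365,310)))
print('w1',plate(cv2.imread('pics/w1.png'),cam('wrist',pickle.load(open('s1.pkl','rb'))),(240,115,470,250)))
E
```

```text
[0.51079354 0.04873979 0.34240883] [[-0.9957, 0.0922, 0.0007], [0.0922, 0.9957, -0.0007], [-0.0008, -0.0006, -1.0]] toolx yaw 174.71254021921544
top0 ((512.1572265625, 56.15642547607422), (234.2967987060547, 90.99171447753906), 85.00830078125)
w1 ((549.111328125, 47.45594024658203), (216.59481811523438, 14.225196838378906), 84.80899810791016)
```

View pics/c3.png

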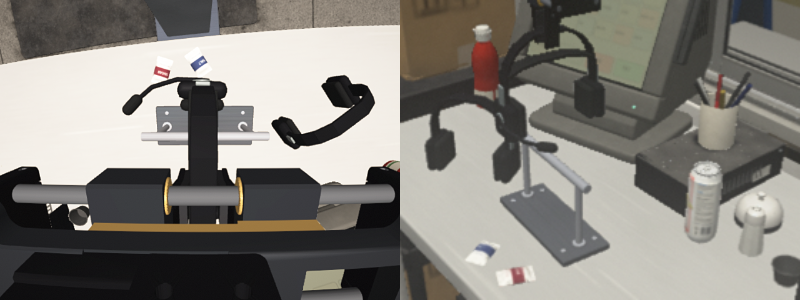

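c3 left (wrist, scaled by 1.6) shows the bar running horizontally from about (227,218) to (430,218), so it is square to the tool, and the headset band is vertical near column 325. c3 right shows the headset held level above the bar, clear of everything.

```bash
python3 - <<'E'
from h import *
import pickle
s=pickle.load(open('s3.pkl','rb')); c=cam('wrist',s); im=cv2.imread('pics/w3.png'); 
cv2.imwrite('pics/c4.png',cv2.resize(im[120:280,210:450],(780,520),interpolation=3))
g=cam('top')
E
```

```text
(no output)
```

View pics/c4.png

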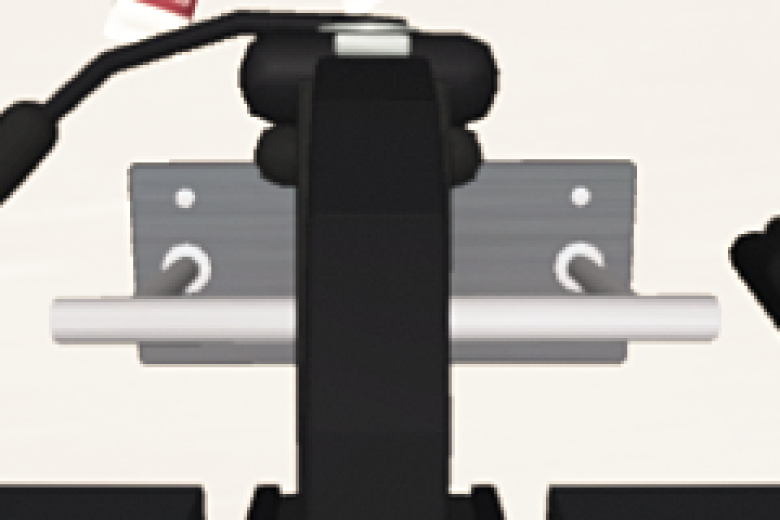

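The close crop puts the bar axis from (226,218.5) to (431.5,217.8). The held crown's flat spans rows 185.5 to 253.2 at column 325.

```bash
python3 - <<'E'
from h import *
import pickle
s=pickle.load(open('s3.pkl','rb')); c=cam('wrist',s); now=ctrl.get_state()
R=Ro.from_rotvec(now['tool_rot']).as_matrix()
a,b=onz(c,(226,218.5),.132),onz(c,(431.5,217.8),.132); B=(a+b)/2
p,q=onz(c,(325.1,185.5),.3504),onz(c,(325.1,253.2),.3504); C=(p+q)/2
print('bar',B,np.linalg.norm(a-b),np.degrees(np.arctan2(-(b-a)[0],(b-a)[1])))
print('crown',C,np.linalg.norm(p-q),'hs yaw',np.degrees(np.arctan2(-(p-q)[0],(p-q)[1])))
print(now['position'],'move in tool', R.T@(np.r_[(B-C)[:2],0]), 'crown rel tcp',R.T@(C-s['position']))
E
```

```text
bar [0.5133248  0.05208489 0.132     ] 0.22269900157894257 -5.111331018541744
crown [0.4710365  0.05212093 0.3504    ] 0.02918994794472574 hs yaw 84.68082582828514
[0.51066838 0.04948025 0.34213465] move in tool [-4.21148053e-02  3.82690377e-03  1.29827009e-05] crown rel tcp [ 0.03989719 -0.0002649  -0.00800361]
```

The rows I read were the slanted band segment. Its lower edge, the start of the flat, lands at tool x +25 mm, so the crown is about 3 mm behind the TCP, as expected. The bar's middle is at (0.5133, 0.0521). I'm descending now.

Request:
step_arm:
  commands:
    - {"travel": [0, 0.002, 0.02], "turn": [0, 0, 0]}
    - {"travel": [0, 0.002, 0.05], "turn": [0, 0, 0]}
    - {"travel": [0, 0.002, 0.08], "turn": [0, 0, 0]}
    - {"travel": [0, 0.002, 0.11], "turn": [0, 0, 0]}
    - {"travel": [0, 0.002, 0.13], "turn": [0, 0, 0]}

```text
time: 7.4
position: [0.5098, 0.0521, 0.2098]
tool_rot: [-0.141, -3.136, 0.001]
ft_force: [0.1, -0.1, -1.4]
grip_width: 0.229
grip_force: 19.9
```

Request:
step_arm:
  commands:
    - {"travel": [0, 0, 0.008], "turn": [0, 0, 0]}
    - {"travel": [0, 0, 0.012], "turn": [0, 0, 0]}
    - {"travel": [0, 0, 0.014], "turn": [0, 0, 0]}
    - {"travel": [0, 0, 0.014], "turn": [0, 0, 0]}
    - {"travel": [0, 0, 0.014], "turn": [0, 0, 0]}

```text
time: 7.9
position: [0.5113, 0.0532, 0.199]
tool_rot: [0.139, 3.137, 0.001]
ft_force: [-0.1, -0.7, -0.9]
grip_width: 0.226
grip_force: 19.9
```

Request:
step_arm:
  commands:
    - {"travel": [0.001, -0.001, 0.006], "turn": [0, 0, 0]}
    - {"travel": [0.001, -0.001, 0.011], "turn": [0, 0, 0]}
    - {"travel": [0.001, -0.001, 0.015], "turn": [0, 0, 0]}
    - {"travel": [0.001, -0.001, 0.018], "turn": [0, 0, 0]}
    - {"travel": [0.001, -0.001, 0.018], "turn": [0, 0, 0]}

```text
time: 8.4
position: [0.5092, 0.0522, 0.1793]
tool_rot: [-0.139, -3.137, 0.001]
ft_force: [0.0, -0.1, 0.4]
grip_width: 0.22
grip_force: 19.9
```

Request:
step_arm:
  commands:
    - {"travel": [0, 0, 0.001], "turn": [0, 0, 0]}
    - {"travel": [0, 0, 0.002], "turn": [0, 0, 0]}
    - {"travel": [0, 0, 0.002], "turn": [0, 0, 0]}
    - {"travel": [0, 0, 0.002], "turn": [0, 0, 0]}

```text
time: 8.8
position: [0.5097, 0.0523, 0.178]
tool_rot: [0.139, 3.138, 0.0]
ft_force: [0.3, -0.5, -1.3]
grip_width: 0.223
grip_force: 19.9
```

Request:
step_arm:
  commands:
    - {"travel": [-0.0005, 0, 0.0005], "turn": [0, 0, 0]}
    - {"travel": [-0.0005, 0, 0.001], "turn": [0, 0, 0]}
    - {"travel": [-0.0005, 0, 0.001], "turn": [0, 0, 0]}
    - {"travel": [-0.0005, 0, 0.001], "turn": [0, 0, 0]}

```text
time: 9.2
position: [0.5101, 0.0522, 0.1769]
tool_rot: [0.139, 3.138, 0.0]
ft_force: [-0.1, 1.1, 0.1]
grip_width: 0.23
grip_force: 19.9
```

Request:
step_arm:
  commands:
    - {"travel": [0, 0, 0.0005], "turn": [0, 0, 0]}
    - {"travel": [0, 0, 0.001], "turn": [0, 0, 0]}
    - {"travel": [0, 0, 0.001], "turn": [0, 0, 0]}
    - {"travel": [0, 0, 0.001], "turn": [0, 0, 0]}

```text
time: 9.6
position: [0.5103, 0.0522, 0.1763]
tool_rot: [0.139, 3.138, 0.0]
ft_force: [-0.8, -0.5, 2.0]
grip_width: 0.228
grip_force: 19.9
```

Request:
step_arm:
  commands:
    - {"travel": [0, 0, 0.0005], "turn": [0, 0, 0]}
    - {"travel": [0, 0, 0.0005], "turn": [0, 0, 0]}
    - {"travel": [0, 0, 0.0005], "turn": [0, 0, 0]}

```text
time: 9.9
position: [0.5105, 0.0522, 0.1763]
tool_rot: [0.139, 3.137, 0.001]
ft_force: [-1.0, -1.0, 5.8]
grip_width: 0.226
grip_force: 19.9
```

```bash
python3 - <<'E'
from h import *
S=ctrl.get_image('scene')[:,:,::-1]; T=ctrl.get_image('top')[:,:,::-1]; cv2.imwrite('pics/sc5.png',S);cv2.imwrite('pics/t5.png',T)
cv2.imwrite('pics/c5.png',np.hstack([cv2.resize(S[150:300,200:350],(400,400),interpolation=3),cv2.resize(T[210:330,250:370],(400,400),interpolation=3)]))
E
```

```text
(no output)
```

View pics/c5.png

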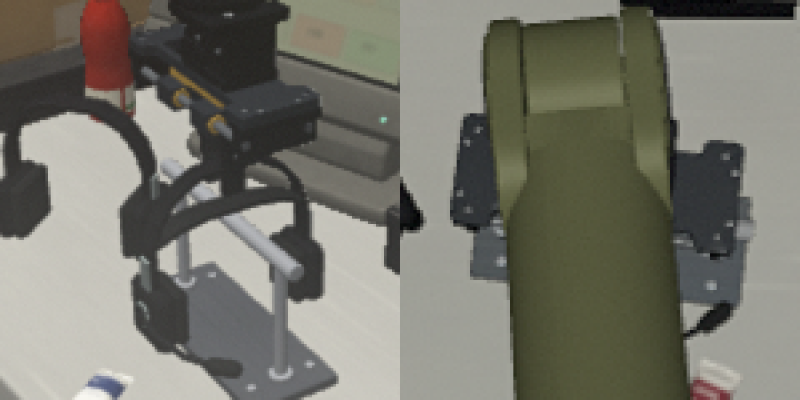

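The pad rests on the bar with contact at 5.8 N. In the left half of the crop the pad crosses the bar and there is a cup on each side. I'll ease off the load, soften the grip and release.

Request:
step_arm:
  commands:
    - {"travel": [0, 0, -0.0005], "turn": [0, 0, 0]}
    - {"travel": [0, 0, -0.0005], "turn": [0, 0, 0]}
    - {"travel": [0, 0, -0.0005], "turn": [0, 0, 0]}
    - {"travel": [0, 0, -0.0005], "turn": [0, 0, 0]}
  force: 4

```text
time: 10.4
position: [0.5104, 0.0521, 0.1762]
tool_rot: [0.139, 3.138, 0.0]
ft_force: [-0.4, -1.1, 3.5]
grip_width: 0.226
grip_force: 4.0
```

Request:
step_arm:
  commands:
    - {"travel": [0, 0, 0], "turn": [0, 0, 0]}
    - {"travel": [0, 0, 0], "turn": [0, 0, 0]}
    - {"travel": [0, 0, 0], "turn": [0, 0, 0]}
    - {"travel": [0, 0, 0], "turn": [0, 0, 0]}
    - {"travel": [0, 0, 0], "turn": [0, 0, 0]}
  gripper: 0.7

```text
time: 10.9
position: [0.51, 0.0523, 0.1758]
tool_rot: [-0.139, -3.138, -0.0]
ft_force: [-0.1, -1.4, 0.8]
grip_width: 0.601
grip_force: 0.0
```

Request:
step_arm:
  commands:
    - {"travel": [0, 0, 0], "turn": [0, 0, 0]}
    - {"travel": [0, 0, 0], "turn": [0, 0, 0]}
    - {"travel": [0, 0, 0], "turn": [0, 0, 0]}
    - {"travel": [0, 0, 0], "turn": [0, 0, 0]}

```text
time: 11.3
position: [0.5101, 0.0522, 0.176]
tool_rot: [0.139, 3.138, 0.0]
ft_force: [0.3, 0.7, -0.2]
grip_width: 0.699
grip_force: 0.0
```

Request:
step_arm:
  commands:
    - {"travel": [0, 0, -0.005], "turn": [0, 0, 0]}
    - {"travel": [0, 0, -0.02], "turn": [0, 0, 0]}
    - {"travel": [0, 0, -0.045], "turn": [0, 0, 0]}
    - {"travel": [0, 0, -0.085], "turn": [0, 0, 0]}
    - {"travel": [0, 0, -0.13], "turn": [0, 0, 0]}

```text
time: 11.8
position: [0.5093, 0.052, 0.3067]
tool_rot: [-0.139, -3.137, 0.001]
ft_force: [-0.1, -0.1, 0.3]
grip_width: 0.702
grip_force: 0.0
```

Request:
step_arm:
  commands:
    - {"travel": [0, 0, -0.03], "turn": [0, 0, 0]}
    - {"travel": [0, 0, -0.05], "turn": [0, 0, 0]}
    - {"travel": [0, 0, -0.05], "turn": [0, 0, 0]}
    - {"travel": [0, 0, -0.05], "turn": [0, 0, 0]}

```text
time: 12.2
position: [0.5101, 0.0522, 0.3558]
tool_rot: [0.139, 3.138, 0.0]
ft_force: [0.4, 0.5, 0.0]
grip_width: 0.702
grip_force: 0.0
```

```bash
python3 - <<'E'
from h import *
import pickle
s=ctrl.get_state();pickle.dump(s,open('s6.pkl','wb')); W=ctrl.get_image('wrist')[:,:,::-1];S=ctrl.get_image('scene')[:,:,::-1]
cv2.imwrite('pics/w6.png',W)
cv2.imwrite('pics/c6.png',np.hstack([cv2.resize(W[100:340,200:440],(400,400),interpolation=3),cv2.resize(S[150:300,200:350],(400,400),interpolation=3)]))
print(s['position'])
E
```

```text
[0.51005195 0.05218835 0.35584517]
```

View pics/c6.png

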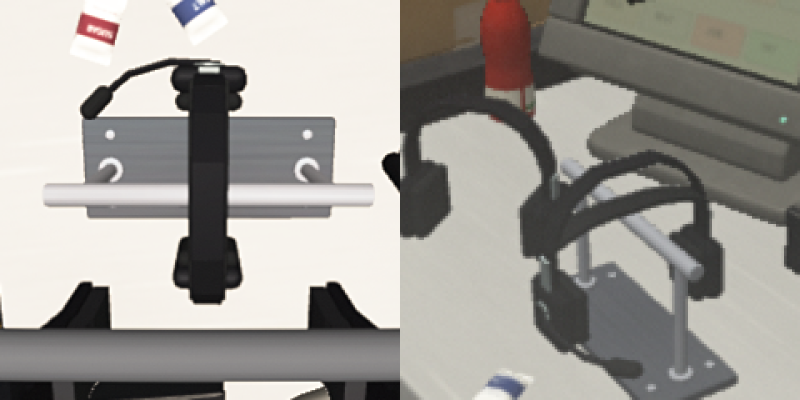

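The headset hangs freely over the middle of the bar, square to it and level, with one cup on each side. The gripper is well clear, so I'm handing in.

```bash
python3 -c "
from bench import ctrl
print(ctrl.close_job())"
```

```text
the job is handed in; nothing more can be done
None
```

The headset with the microphone arm was lowered gently onto the middle of the steel bar and released, and it hangs by its head pad, square and level by eye, with one ear cup on either side; I never touched the headphones, can or shaker, and I handed the job in at about 12 s.

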